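Fold down the sprung torch rest and lay the torch on it

TASK

Lift the torch out of the low trough of the torch rest and lay it down on the brown cork mat. With the trough empty, push the rest's upright sprung arm over past its centre until it snaps down level and stays there, then take the torch again and lay it in the arm's two saddles, its wide lens head in the saddle next to the hinge. Leave the tools and parts lying about where they are.

Things in the scene. Friction and masses are not known exactly. Their poses are not given: they have to be found in the camera images.
- torch: Black torch, 134 mm long, about 0.14 kg, lying along its own y. Wide lens head (33 mm across) from y = -67 to about -35 mm, tapering to the handle, 24 to 27 mm across, from y = -27 to +67 mm. Origin: middle of its length, on its underside, z up as it lies; the axis runs 17.5 mm above the origin. Centre of mass within 15 mm of the middle.
- torch_axis (a point): Point on the torch's axis at the middle of its length (17.5 mm above its origin).
- torch_lens (a point): Centre of the torch's lens face, the wide end (torch y = -67 mm).
- stand: Torch rest, screwed to the bench: dark steel base plate 74 mm (x) by 215 mm (y from -130 to +85 mm), 6 mm thick. Origin on the bench top, z up; its y runs from the hinge end (-y) to the open end (+y). All points below that lie on it turn with it and have its axes.
- stand_hinge (a point): Middle of the hinge pin, which lies along the stand's x, at stand y = -85, z = 43 mm, between cheeks 47 mm apart over the outside and 56 mm high.
- stand_trough (a point): Where the torch's origin lies at the start (stand x = 0, y = 0 within 5 mm, z = 22 mm), lens head towards the hinge. The trough runs from y = -38 to +10 mm; walls 6 mm thick, outer faces at x = +-24 mm, up to 48 mm over the bench, keep fingers off the torch's middle. The handle from y = 10 to 67 mm is free in the air: grip it near y = 36 mm. A torch left here stops the arm going down.
- stand_seat (a point): Where the torch's origin belongs at the end (stand x = 0, y = 0, z = 56 mm), lying along the stand's y with the lens head to -y, on the arm when it is down. Between the saddles the arm is a bar 20 mm wide with its top 48 mm over the bench, so fingers have room round the torch's middle.
- head_saddle (a point): Floor of the saddle next to the hinge, with the arm down (stand y = -50, z = 56 mm): 16 mm long, 35 mm wide at the floor, lugs leaning outwards, about 20 mm high. Takes the 33 mm lens head. Does not follow the arm.
- handle_saddle (a point): Floor of the far saddle, with the arm down (stand y = +50, z = 61 mm): 16 mm long, 30 mm wide at the floor, lugs as on the other. Takes the handle. Does not follow the arm.
- rest (a joint): Hinge of the sprung arm, a bar with two grey saddles and a rubber toe bar. 0 = folded up, leaning 0.23 rad past vertical to the stand's -y, top about 200 mm over the bench; 1.8 rad = down, level, pointing to +y. Elevation = 1.8 minus the value. Spring: back to 0 below about 0.85 rad, on to 1.8 above it; 6 to 12 N at the toe moves it. Push its outer (-y) face, which becomes its top.
- rest_toe (a point): Where to push: middle of the outer (when down, upper) face of the toe bar at the arm's free end; moves with the arm. It lies 158 mm along the arm from the hinge pin and 7 mm off the arm's centre line. The bar is 48 mm wide along the hinge direction, 14 by 14 mm in section.
- mat: Brown cork mat fixed to the bench, 170 mm (x) by 220 mm (y), 4 mm thick; origin at the centre of its underside. Empty.
- pliers: Bystander: pliers with red handles, 172 mm long (y), 14 mm high, loose on the bench. Leave alone.
- ratchet: Bystander: steel ratchet handle, 202 mm long (y), 30 mm high, loose. Leave alone.
- spark_plug: Bystander: spark plug, 77 mm long (y), 18 mm high, loose, behind the torch rest. Leave alone.
- bearing: Bystander: steel ball bearing, 62 mm across, 18 mm high, loose. Leave alone.
- driver: Bystander: screwdriver with yellow handle, 189 mm long (y), 28 mm high, loose. Leave alone.
Things that resemble listed ones, but are neither listed nor needed, are in the scene too. Leave any turquoise look-alike of the torch alone.

How it is judged:
By the outcome, as a careful person would: the job done as asked, in the order asked, and still so for the second after the job is handed in, with the robot touching nothing.
It also fails if it takes over 72 s, if anything falls off the work surface, if the arm or the gripper's body presses on something with over 40 N, if the wrist force passes 120 N, or if a joint passes its speed limit or range.

ROBOT

A 6-joint arm with a two-finger parallel gripper is mounted at the origin on a cart in front of the work surface, level with it; the furniture and walls round the work are solid. World frame = base frame: x ahead of the robot, y to its left, z up, the work surface at z = 0. Lengths are in mm, angles in degrees, forces in N, time in s.
With the tool pointing down it reaches from about 300 to 850 mm from the base axis. Payload 4.2 kg.
Tool frame: the origin (TCP) lies on the centre line of the jaws, within the pads' length; the fingertips stand 14 mm ahead of it and the grasp point (between the pads) lies 5 mm behind it; z points along the fingers, y is the line along which they close (so a half turn about z gives the same grasp; the last joint's range is limited). The gripper opens to 91 mm and grips with 3 to 60 N. Pads are 32 mm wide; open, the fingers measure 118 mm over their backs; the gripper's body (76 mm by 178 mm) begins 60 mm behind the grasp point.
Start: joints at [69.099, 18.312, 89.639, -0, 72.044, -1.146], TCP at [194.357, 541.172, 227.976] pointing down, gripper open.
Joint ranges: [-177.97, 177.97], [-48.28, 115.42], [12.27, 149.76], [-77.06, 257.06], [2.81, 150.46], [-146.56, 146.56]. Speed limits (degrees/s): [147.25, 147.25, 180, 180, 180, 180].

INTERFACE

Orientations are given as [roll, pitch, yaw] about the fixed x, y, z axes, in that order (R = Rz(yaw) Ry(pitch) Rx(roll)).
In Python, from workcell import env gives the robot as it stands.
- The arm moves only by the tool arm_command, never from a script. Its argument "motion" is a list of rows, each an object with "offset": the shift along the tool's x, y, z in m, a list of three; "spin": the turn about the tool's z in rad. In form: [{"offset": [tx, ty, tz], "spin": spin}, ...]. A call has 1 to 5 rows; each row shifts and turns the commanded pose from where the row before left it, along the tool's axes as they then stand; what a row does not reach is not made up. A row lasts 1/8 s, in which the tool goes at most 62.5 mm and 10.7 degrees, less where a joint would pass 70% of its speed; a pose out of reach is approached as far as the arm can. A call with a gripper value outside its range is refused whole. "jaw" is the finger opening in m, from 0 to 0.0912, set as the call begins (left out, the last holds). The fingers move at their own pace and stop on an object; "newtons" is the grip in N (left out, the last holds). Time passes only in rows, so rows that do not move let the fingers close. It gives the time, the measured TCP pose, the force, the opening and the grip force at its end, in the units of the state.
- env.state(): the state, without advancing time (a new reading comes with each control period).
- env.grab_frame(name): name is "scene" or "top"; returns (picture, depth): 400x640x3 uint8, blue, green, red; 400x640 float32, mm along the optical axis (not along the pixel's ray), 0 where there is no reading.
- env.camera_model(name): a dict with "fx", "fy", "cx", "cy" (pixels), "eye" and "rotation" of the camera in the world. Camera axes: x right, y down, z forward; pixel columns grow to the right and rows downward; lengths in mm; the calibration is good to about 2 mm. A picture is of the moment at which its call begins. camera_model takes no time and is no camera call.
- env.job_done(): hands the job in; it is judged then, once.
Trained networks look in the newest picture that a camera, given by its name, has taken for a name from the list of things; names that differ only in an ending like _2 or _b are one class to them, and where a whole thing is asked for, a point or a joint stands for the part that bears it (a point fixed in the world has none). Each returns a list of dicts, best first, with "score" (0 to 1); they miss things now and then, are a little off and sometimes report something else, mostly with a low value. They report only what shows in the picture. A call takes as long as a camera call. They do not tell look-alikes from the thing itself.
- env.boxes_of(camera, target): "bbox" ([left, top, right, bottom] in pixels, round what is visible of it).
- env.pinpoint(camera, target): "location" ([column, row] in pixels: a listed point, or the origin of a listed thing).
The state is a dict: "time_s": time; "qpos": joint angles; "qvel": joint speeds; "effort": joint torques, N m; "ee_pos": TCP position; "ee_rot": TCP orientation; "force": force on the tool from outside, world axes, zero at the start; "torque": the same for the moment, N m; "gripper_width": finger opening in mm; "gripper_force": force on a finger pad.
Only numpy, scipy, OpenCV 4.12 (cv2) and the standard library are available. Lean on these libraries where they do the work, as an engineer would, in place of code of your own. Each camera call takes 0.05 s, during which the arm holds its last target. There are 200 camera calls.

## Working session

There is one attempt and no reset: what is moved stays moved. The work goes in short steps, Python scripts to look and compute and a tool call to move; the robot and the scene stay as the last step left them, time stands still between calls to the robot, and variables do not carry over. Pictures are saved under pics/ and viewed, at most 10 in all, crops included, and the job is handed in when it is done.

Besides the shell and the picture viewer there is one more tool, called after "Request:" as name(argument=value, ...), one argument or row to a line, values as JSON. arm_command: Moves the arm, as the interface text tells. Its arguments: {"type":"object","properties":{"motion":{"type":"array"},"jaw":{"type":"number"},"newtons":{"type":"number"}},"required":["motion"]}

```bash
ls; mkdir -p pics; cat > h.py <<'E'
import numpy as np, cv2
from workcell import env
def cam(n):
    m=env.camera_model(n); return m,np.array(m["eye"],float),np.array(m["rotation"],float)
def ray(n,px):
    m,e,R=cam(n); d=R@np.array([(px[0]-m["cx"])/m["fx"],(px[1]-m["cy"])/m["fy"],1.]); return e,d
def at_z(n,px,z):
    e,d=ray(n,px); return e+d*(z-e[2])/d[2]
def at_depth(n,px,dep):
    e,d=ray(n,px); return e+d*dep
def proj(n,p):
    m,e,R=cam(n); c=R.T@(np.array(p,float)-e); return np.array([m["fx"]*c[0]/c[2]+m["cx"],m["fy"]*c[1]/c[2]+m["cy"]])
E
python3 - <<'E'
from h import *
np.set_printoptions(precision=1,suppress=True)
s=env.state(); print(s["ee_pos"],s["ee_rot"],s["time_s"])
for n in("scene","top"):
    p,d=env.grab_frame(n); cv2.imwrite(f"pics/{n}1.png",p); np.save(n+"1.npy",d)
    m,e,R=cam(n); print(n,e,R.tolist(),m["fx"])
    for t in("torch","stand","mat"):
        print(t,[(np.round(b["bbox"]),round(b["score"],2)) for b in env.boxes_of(n,t)])
    for t in("torch_axis","torch_lens","stand","stand_hinge","stand_trough","rest_toe","mat"):
        print(t,[(np.round(b["location"],1),round(b["score"],2)) for b in env.pinpoint(n,t)])
E
```

```text
pics
[194.2 540.7 227.2] [-179.9   -0.   160.2] 0.0
scene [ 134.  -527.6 1106.8] [-140.20936726355256, 0.6902309854939661, -32.62330959875788] 478.64586659204053
torch [(array([320., 265., 363., 300.]), 0.94), (array([204., 193., 241., 216.]), 0.8), (array([363., 347., 380., 361.]), 0.5)]
stand [(array([310., 268., 395., 330.]), 0.76)]
mat [(array([261., 196., 349., 272.]), 0.62), (array([317., 265., 364., 300.]), 0.28)]
torch_axis [(array([389.2, 363.6]), 0.71), (array([340.5, 280. ]), 0.6), (array([222.4, 194.8]), 0.56)]
torch_lens [(array([236.3, 209.7]), 0.94), (array([356.9, 296.7]), 0.82), (array([337.1, 286.8]), 0.26)]
stand []
stand_hinge [(array([366.5, 297.8]), 0.69)]
stand_trough [(array([338. , 286.8]), 0.88), (array([339.9, 279. ]), 0.46)]
rest_toe [(array([384.8, 272.5]), 0.9)]
mat [(array([304.3, 228.4]), 0.76), (array([324.3, 266.1]), 0.57)]
top [ 471.   127.6 1162. ] [-177.32142150209663, 0.4276368231664838, -89.41385509637293] 397.15272799040315
torch [(array([430., 196., 477., 216.]), 0.87), (array([346., 187., 394., 212.]), 0.77), (array([191., 229., 237., 262.]), 0.66), (array([345., 171., 365., 178.]), 0.41)]
stand [(array([336., 169., 437., 220.]), 0.87), (array([160., 198., 212., 204.]), 0.58)]
mat [(array([347., 168., 369., 180.]), 0.63), (array([256., 161., 333., 218.]), 0.61)]
torch_axis [(array([363.8, 198. ]), 0.88), (array([452.1, 210.1]), 0.87), (array([211.2, 243.2]), 0.65), (array([371.9, 197.5]), 0.45)]
torch_lens [(array([394.4, 190.7]), 0.92), (array([473.9, 200.5]), 0.85), (array([427. , 180.8]), 0.6), (array([230.8, 234.8]), 0.56), (array([366.4, 198.8]), 0.46)]
stand [(array([367. , 197.2]), 0.65)]
stand_hinge [(array([399.9, 188.2]), 0.93)]
stand_trough [(array([372.7, 196.7]), 0.74), (array([371.9, 197.4]), 0.67), (array([425.1, 182.7]), 0.39)]
rest_toe [(array([428.3, 183.5]), 0.59)]
mat [(array([292.4, 187.6]), 0.96)]
```

```bash
python3 - <<'E'
import cv2
a=cv2.imread("pics/top1.png"); cv2.imwrite("pics/top1c.png",cv2.resize(a[120:300,160:500],(800,424),interpolation=cv2.INTER_CUBIC))
E
sed -i 's/,np.array(m\["rotation"\],float)/,Rot.from_euler("xyz",m["rotation"],degrees=True).as_matrix()/; 1a from scipy.spatial.transform import Rotation as Rot' h.py
python3 - <<'E'
from h import *
np.set_printoptions(precision=1,suppress=True)
print(cam("top")[2],cam("scene")[2])
d=np.load("top1.npy")
for nm,px,z in(("axis",(371.9,197.5),39.5),("axis363",(363.8,198),39.5),("lens",(394.4,190.7),39.5),("origin",(367,197.2),0),("hinge",(399.9,188.2),43),("trough",(372.7,196.7),22),("toe",(428.3,183.5),193),("mat",(292.4,187.6),0),("lens2",(473.9,200.5),17.5),("axis2",(452,210),17.5)):
    print(nm,at_z("top",px,z), at_depth("top",px,d[int(px[1]),int(px[0])]))
for nm,px,z in(("axis",(340.5,280),39.5),("lens",(356.9,296.7),39.5),("hinge",(366.5,297.8),43),("trough",(338,286.8),22),("toe",(384.8,272.5),193),("mat",(304.3,228.4),0)):
    print("scene",nm,at_z("scene",px,z))
E
```

```text
[[ 0. -1.  0.]
 [-1. -0.  0.]
 [-0. -0. -1.]] [[ 0.8 -0.4  0.3]
 [-0.5 -0.6  0.5]
 [-0.  -0.6 -0.8]]
axis [528.7 -10.6  39.5] [528.   -8.9  53.2]
axis363 [527.   12.3  39.5] [526.4  13.6  52.1]
lens [548.6 -74.1  39.5] [550.7 -79.6   8.4]
origin [531.4  -1.1   0. ] [528.5   5.1  55.8]
hinge [555.5 -88.9  43. ] [554.4 -85.9  58.5]
trough [531.9 -15.   22. ] [530.3 -11.2  52. ]
toe [ 556.4 -129.1  193. ] [ 555.6 -126.8  201.9]
mat [557.5 217.8   0. ] [557.3 217.5   3.2]
lens2 [ 524.1 -306.4   17.5] [ 523.3 -300.4   33.2]
axis2 [ 496.1 -243.4   17.5] [ 495.9 -240.4   26.6]
scene axis [531.1   1.3  39.5]
scene lens [538.  -61.8  39.5]
scene hinge [555. -79.  43.]
scene trough [520.4  -3.5  22. ]
scene toe [ 568.3 -112.8  193. ]
scene mat [556.5 223.8   0. ]
```

View pics/top1c.png

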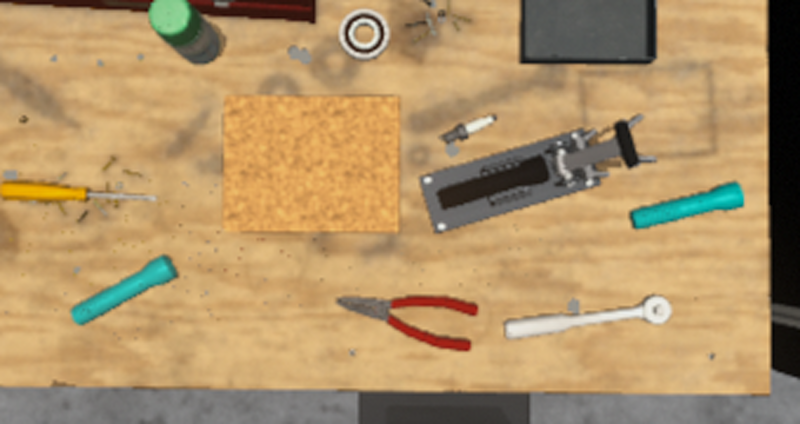

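View pics/scene1.png

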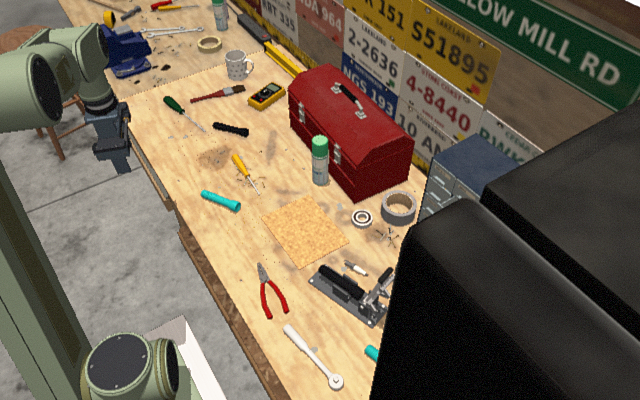

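The torch meant is the black one in the trough, top camera about (371,197), scene (340,280). The others are two turquoise look-alikes, top (212,243) and (452,210), and a small black thing far off at scene (231,129). Only the black one in the rest matches the description. I'll confirm it in a crop while fitting the stand.

```bash
python3 - <<'E'
from h import *
np.set_printoptions(precision=1,suppress=True)
a=cv2.imread("pics/top1.png"); d=np.load("top1.npy")
hsv=cv2.cvtColor(a,cv2.COLOR_BGR2HSV)
x0,y0,x1,y1=330,160,445,228
H=hsv[y0:y1,x0:x1]
dark=((H[...,2]<55)).astype(np.uint8); grey=((H[...,1]<70)).astype(np.uint8)
def fit(mask,z,name):
    n,l,st,c=cv2.connectedComponentsWithStats(mask)
    k=1+np.argmax(st[1:,4]); ys,xs=np.where(l==k)
    P=np.array([at_z("top",(x+x0,y+y0),z)[:2] for x,y in zip(xs,ys)],np.float32)
    r=cv2.minAreaRect(P); print(name,len(P),r,cv2.boxPoints(r).tolist()); return P
fit(dark,45,"dark")
P=fit(grey|dark,6,"grey")
# plate: open-end half only
Q=P[P[:,1]>-40]; r=cv2.minAreaRect(Q)
for yaw in(14,15,16,17):
    c,s=np.cos(np.radians(yaw)),np.sin(np.radians(yaw)); u=Q@[c,s]; v=P@[-s,c]
    print(yaw,np.percentile(u,[1,50,99]),u.min(),u.max(),np.percentile(v,[99,99.9]),v.max())
c=cv2.resize(a[y0:y1,x0:x1],None,fx=6.9,fy=6.9,interpolation=cv2.INTER_CUBIC); cv2.imwrite("pics/stand.png",c)
E
```

```text
dark 420 ((526.937744140625, -3.2034454345703125), (31.129600524902344, 132.74600219726562), 19.011140823364258) [[490.6007995605469, 54.47898864746094], [533.8430786132812, -71.02641296386719], [563.274658203125, -60.88587951660156], [520.0324096679688, 64.61952209472656]]
grey 2094 ((544.7765502929688, -62.816741943359375), (72.75810241699219, 287.6815185546875), 17.087738037109375) [[467.73785400390625, 63.984832763671875], [552.2689819335938, -210.99725341796875], [621.8152465820312, -189.61831665039062], [537.2841186523438, 85.36376953125]]
14 [472.5 510.4 545.8] 470.61992660159865 548.0792594343295 [-51.5 -48.6] -47.611302555980224
15 [470.9 508.4 543.1] 469.4183250327765 545.0302772925653 [-60.4 -57.7] -56.998093511964875
16 [469.2 506.4 540.6] 467.821378946112 541.815273648511 [-69.2 -66.8] -66.36752229651286
17 [467.  504.1 538.1] 466.081929935533 538.8093003468622 [-78.  -75.7] -75.49106442713949
```

View pics/stand.png

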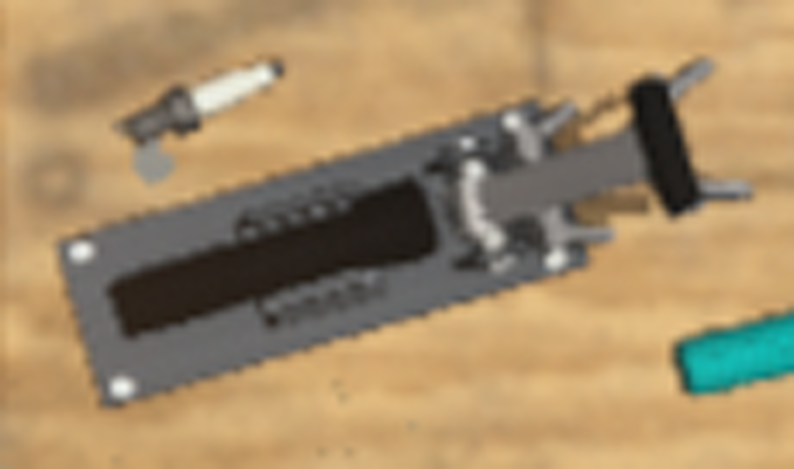

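The crop confirms the target: the black torch lies in the trough with its wide head at crop (410,215), towards the hinge. The stand fit gives an origin of about (527,-7) and a yaw of about 16.5°.

```bash
cat >> h.py <<'E'
O=np.array([527.2,-6.6]); YAW=16.5
def st(x,y,z):
    c,s=np.cos(np.radians(YAW)),np.sin(np.radians(YAW)); return np.array([O[0]+c*x-s*y,O[1]+s*x+c*y,z])
def plan(*pts,yaw=90+YAW):
    """pts: (world xyz, n rows); spin all spread over the rows"""
    s=env.state(); p=np.array(s["ee_pos"],float); r=s["ee_rot"]; N=sum(n for _,n in pts)
    dy=(r[2]-yaw+180)%360-180; y=r[2]
    print("from",np.round(p,1),np.round(r,1),"t",s["time_s"])
    for q,n in pts:
        w=(np.array(q)-p)/n
        for _ in range(n):
            o=Rot.from_euler("xyz",[180,0,y],degrees=True).inv().apply(w)/1000
            print('{"offset":[%.4f,%.4f,%.4f],"spin":%.4f},'%(*o,np.radians(dy/N))); y-=dy/N
        p=np.array(q,float)
E
python3 - <<'E'
from h import *
plan(((356,284,227),5),(st(0,36,130),6))
E
```

```text
from [194.4 541.2 228. ] [180.    0.  160.2] t 1.1
{"offset":[-0.0478,-0.0375,0.0002],"spin":0.0853},
{"offset":[-0.0508,-0.0333,0.0002],"spin":0.0853},
{"offset":[-0.0535,-0.0288,0.0002],"spin":0.0853},
{"offset":[-0.0557,-0.0242,0.0002],"spin":0.0853},
{"offset":[-0.0576,-0.0193,0.0002],"spin":0.0853},
{"offset":[-0.0490,-0.0119,0.0162],"spin":0.0853},
{"offset":[-0.0498,-0.0077,0.0162],"spin":0.0853},
{"offset":[-0.0503,-0.0034,0.0162],"spin":0.0853},
{"offset":[-0.0504,0.0009,0.0162],"spin":0.0853},
{"offset":[-0.0501,0.0052,0.0162],"spin":0.0853},
{"offset":[-0.0495,0.0094,0.0162],"spin":0.0853},
```

Request:
arm_command(
  motion=[
    {"offset":[-0.048,-0.0375,0],"spin":0.085},
    {"offset":[-0.051,-0.033,0],"spin":0.085},
    {"offset":[-0.0535,-0.029,0],"spin":0.085},
    {"offset":[-0.0555,-0.024,0],"spin":0.085},
    {"offset":[-0.0575,-0.0195,0],"spin":0.085},
  ],
  jaw=0.06,
  newtons=35,
)

```text
time_s: 1.72
ee_pos: [357.1, 282.6, 228.2]
ee_rot: [179.9, 0.0, 135.8]
force: [1.4, 0.1, -0.2]
gripper_width: 60.1
gripper_force: 0.0
```

Request:
arm_command(
  motion=[
    {"offset":[-0.049,-0.012,0.016],"spin":0.085},
    {"offset":[-0.05,-0.0075,0.016],"spin":0.085},
    {"offset":[-0.05,-0.0035,0.016],"spin":0.085},
    {"offset":[-0.05,0.001,0.016],"spin":0.085},
    {"offset":[-0.05,0.005,0.016],"spin":0.085},
  ],
)

```text
time_s: 2.35
ee_pos: [491.4, 70.2, 147.7]
ee_rot: [179.9, -0.0, 111.4]
force: [0.5, -0.1, -0.6]
gripper_width: 60.0
gripper_force: 0.0
```

```bash
python3 - <<'E'
from h import *
plan((st(0,36,110),3),(st(0,36,40),2))
E
```

```text
from [491.4  70.2 147.7] [179.9  -0.  111.4] t 2.35
{"offset":[-0.0162,0.0028,0.0126],"spin":0.0170},
{"offset":[-0.0162,0.0031,0.0126],"spin":0.0170},
{"offset":[-0.0161,0.0034,0.0126],"spin":0.0170},
{"offset":[0.0000,-0.0000,0.0350],"spin":0.0170},
{"offset":[0.0000,-0.0000,0.0350],"spin":0.0170},
```

Request:
arm_command(
  motion=[
    {"offset":[-0.016,0.003,0.0125],"spin":0.017},
    {"offset":[-0.016,0.003,0.0125],"spin":0.017},
    {"offset":[-0.016,0.0035,0.0125],"spin":0.017},
    {"offset":[0,0,0.035],"spin":0.017},
    {"offset":[0,0,0.03],"spin":0.017},
  ],
)

```text
time_s: 2.98
ee_pos: [516.2, 30.3, 44.4]
ee_rot: [180.0, -0.0, 106.7]
force: [-0.1, 0.4, -0.5]
gripper_width: 59.9
gripper_force: 0.0
```

Request:
arm_command(
  motion=[
    {"offset":[0,0,0.005],"spin":0},
    {"offset":[0,0,0],"spin":0},
  ],
)

```text
time_s: 3.22
ee_pos: [516.6, 30.4, 40.7]
ee_rot: [180.0, 0.0, 106.7]
force: [0.4, -0.6, 0.5]
gripper_width: 60.1
gripper_force: 0.0
```

Request:
arm_command(
  motion=[
    {"offset":[0,0,0],"spin":0},
    {"offset":[0,0,0],"spin":0},
    {"offset":[0,0,0],"spin":0},
    {"offset":[0,0,0],"spin":0},
  ],
  jaw=0.01,
)

```text
time_s: 3.72
ee_pos: [516.5, 30.1, 40.8]
ee_rot: [179.9, 0.0, 106.7]
force: [-0.3, 0.4, 0.1]
gripper_width: 23.9
gripper_force: 34.8
```

Request:
arm_command(
  motion=[
    {"offset":[0,0,-0.02],"spin":0},
    {"offset":[0,0,-0.03],"spin":0},
    {"offset":[0,0,-0.03],"spin":0},
    {"offset":[0,0,0],"spin":0},
  ],
)

```text
time_s: 4.22
ee_pos: [517.6, 30.1, 122.2]
ee_rot: [179.7, 0.1, 106.7]
force: [-0.1, -0.6, -1.4]
gripper_width: 23.9
gripper_force: 34.8
```

```bash
python3 - <<'E'
from h import *
p,d=env.grab_frame("top"); cv2.imwrite("pics/lift.png",p); np.save("lift.npy",d)
plan(((530,233,110),5),((530,233,24),4),yaw=106.5)
E
```

```text
from [516.3  30.  120.6] [179.9   0.  106.7] t 4.275
{"offset":[0.0381,0.0143,0.0021],"spin":0.0003},
{"offset":[0.0381,0.0143,0.0021],"spin":0.0003},
{"offset":[0.0381,0.0142,0.0021],"spin":0.0003},
{"offset":[0.0381,0.0142,0.0021],"spin":0.0003},
{"offset":[0.0381,0.0142,0.0021],"spin":0.0003},
{"offset":[0.0000,-0.0000,0.0215],"spin":0.0003},
{"offset":[0.0000,-0.0000,0.0215],"spin":0.0003},
{"offset":[0.0000,-0.0000,0.0215],"spin":0.0003},
{"offset":[-0.0000,-0.0000,0.0215],"spin":0.0003},
```

Force of about 1.4 N on the wrist means the torch came up with the gripper.

Request:
arm_command(
  motion=[
    {"offset":[0.038,0.0143,0.002],"spin":0},
    {"offset":[0.038,0.0143,0.002],"spin":0},
    {"offset":[0.038,0.0143,0.002],"spin":0},
    {"offset":[0.038,0.0142,0.002],"spin":0},
    {"offset":[0.038,0.0142,0.002],"spin":0},
  ],
)

```text
time_s: 4.9
ee_pos: [528.8, 233.4, 108.2]
ee_rot: [-179.8, 0.0, 106.7]
force: [0.7, 0.3, -1.8]
gripper_width: 23.6
gripper_force: 34.8
```

Request:
arm_command(
  motion=[
    {"offset":[0,0,0.025],"spin":0},
    {"offset":[0,0,0.025],"spin":0},
    {"offset":[0,0,0.02],"spin":0},
    {"offset":[0,0,0.014],"spin":0},
    {"offset":[0,0,0],"spin":0},
  ],
)

```text
time_s: 5.52
ee_pos: [528.7, 231.9, 24.6]
ee_rot: [-179.8, 0.0, 106.7]
force: [0.2, -1.2, -0.5]
gripper_width: 23.8
gripper_force: 34.8
```

Request:
arm_command(
  motion=[
    {"offset":[0,0,0.002],"spin":0},
    {"offset":[0,0,0.0015],"spin":0},
    {"offset":[0,0,0],"spin":0},
  ],
)

```text
time_s: 5.9
ee_pos: [530.2, 232.6, 23.4]
ee_rot: [179.9, -0.0, 106.7]
force: [-0.6, -0.5, -2.0]
gripper_width: 23.5
gripper_force: 34.8
```

Request:
arm_command(
  motion=[
    {"offset":[0,0,0.0015],"spin":0},
    {"offset":[0,0,0.001],"spin":0},
    {"offset":[0,0,0],"spin":0},
  ],
)

```text
time_s: 6.28
ee_pos: [530.3, 232.8, 20.9]
ee_rot: [179.9, -0.0, 106.7]
force: [-0.3, 0.8, 2.4]
gripper_width: 23.5
gripper_force: 34.8
```

Request:
arm_command(
  motion=[
    {"offset":[0,0,0.0015],"spin":0},
    {"offset":[0,0,0.001],"spin":0},
    {"offset":[0,0,0],"spin":0},
  ],
)

```text
time_s: 6.65
ee_pos: [530.7, 233.1, 19.1]
ee_rot: [179.9, -0.0, 106.7]
force: [-0.7, 2.4, 7.3]
gripper_width: 23.9
gripper_force: 35.0
```

Contact, so release and rise.

Request:
arm_command(
  motion=[
    {"offset":[0,0,0],"spin":0},
    {"offset":[0,0,0],"spin":0},
    {"offset":[0,0,0],"spin":0},
    {"offset":[0,0,-0.02],"spin":0},
    {"offset":[0,0,-0.04],"spin":0},
  ],
  jaw=0.05,
)

```text
time_s: 7.28
ee_pos: [527.3, 231.3, 76.0]
ee_rot: [-179.5, 0.0, 106.7]
force: [0.6, 0.4, 0.5]
gripper_width: 49.8
gripper_force: 0.0
```

Request:
arm_command(
  motion=[
    {"offset":[0,0,-0.05],"spin":0},
    {"offset":[0,0,-0.055],"spin":0},
    {"offset":[0,0,-0.055],"spin":0},
    {"offset":[0,0,-0.02],"spin":0},
  ],
  jaw=0,
)

```text
time_s: 7.78
ee_pos: [530.1, 232.5, 260.9]
ee_rot: [179.8, -0.0, 106.7]
force: [0.4, 0.3, 0.2]
gripper_width: 12.5
gripper_force: 0.0
```

```bash
python3 - <<'E'
from h import *
# swing to behind the arm, first high over the stand side, tip=TCP-14, front=TCP+16
plan((st(-20,100,260),3),(st(0,-60,265),3),(st(0,-170,265),2),yaw=106.5)
print([st(0,y,0) for y in(-127.7,-165)])
E
```

```text
from [530.1 232.5 260.9] [179.8  -0.  106.7] t 7.775
{"offset":[-0.0427,-0.0304,0.0003],"spin":0.0004},
{"offset":[-0.0427,-0.0303,0.0003],"spin":0.0004},
{"offset":[-0.0427,-0.0303,0.0003],"spin":0.0004},
{"offset":[-0.0533,0.0066,-0.0017],"spin":0.0004},
{"offset":[-0.0533,0.0066,-0.0017],"spin":0.0004},
{"offset":[-0.0533,0.0066,-0.0017],"spin":0.0004},
{"offset":[-0.0550,-0.0000,-0.0000],"spin":0.0004},
{"offset":[-0.0550,-0.0000,-0.0000],"spin":0.0004},
[array([ 563.46875952, -129.04128014,    0.        ]), array([ 574.06253188, -164.80525625,    0.        ])]
```

Request:
arm_command(
  motion=[
    {"offset":[-0.0427,-0.0303,0],"spin":0},
    {"offset":[-0.0427,-0.0303,0],"spin":0},
    {"offset":[-0.0427,-0.0303,0],"spin":0},
    {"offset":[-0.0533,0.0066,-0.0015],"spin":0},
    {"offset":[-0.0533,0.0066,-0.0015],"spin":0},
  ],
)

```text
time_s: 8.4
ee_pos: [521.7, -16.1, 260.2]
ee_rot: [-179.8, -0.1, 106.7]
force: [0.5, -0.1, 0.4]
gripper_width: 0.3
gripper_force: 0.0
```

Request:
arm_command(
  motion=[
    {"offset":[-0.0533,0.0066,-0.0015],"spin":0},
    {"offset":[-0.055,0,0],"spin":0},
    {"offset":[-0.055,0,0],"spin":0},
    {"offset":[0,0,0],"spin":0},
  ],
)

```text
time_s: 8.9
ee_pos: [575.5, -172.3, 260.3]
ee_rot: [-179.8, -0.1, 106.4]
force: [-0.9, 0.0, 0.7]
gripper_width: 0.4
gripper_force: 0.0
```

```bash
python3 - <<'E'
from h import *
p,d=env.grab_frame("top")
cv2.imwrite("pics/pre.png",cv2.resize(p[120:260,250:480],None,fx=3.4,fy=3.4,interpolation=cv2.INTER_CUBIC))
plan((st(0,-168,208),2),(st(0,-150,205),2),(st(0,-108,217),2),(st(0,-80.7,216),2),yaw=106.5)
def fc(e,a=160): return (-85+a*np.cos(e)-7*np.sin(e), 43+a*np.sin(e)+7*np.cos(e))
for e in(1.8,1.7,1.57,1.4,1.2,1.0,.85,.7,.55): y,z=fc(e); print(e,"TCP stand y %.0f z %.0f"%(y-16,z+14))
E
```

```text
from [ 575.1 -170.2  260.6] [-179.8   -0.2  106.5] t 8.95
{"offset":[0.0013,0.0003,0.0263],"spin":0.0000},
{"offset":[0.0013,0.0003,0.0263],"spin":0.0000},
{"offset":[0.0090,0.0000,0.0015],"spin":0.0000},
{"offset":[0.0090,0.0000,0.0015],"spin":0.0000},
{"offset":[0.0210,0.0000,-0.0060],"spin":0.0000},
{"offset":[0.0210,0.0000,-0.0060],"spin":0.0000},
{"offset":[0.0136,0.0000,0.0005],"spin":0.0000},
{"offset":[0.0136,0.0000,0.0005],"spin":0.0000},
1.8 TCP stand y -144 z 211
1.7 TCP stand y -129 z 215
1.57 TCP stand y -108 z 217
1.4 TCP stand y -81 z 216
1.2 TCP stand y -50 z 209
1.0 TCP stand y -20 z 195
0.85 TCP stand y -1 z 182
0.7 TCP stand y 17 z 165
0.55 TCP stand y 32 z 147
```

View pics/pre.png

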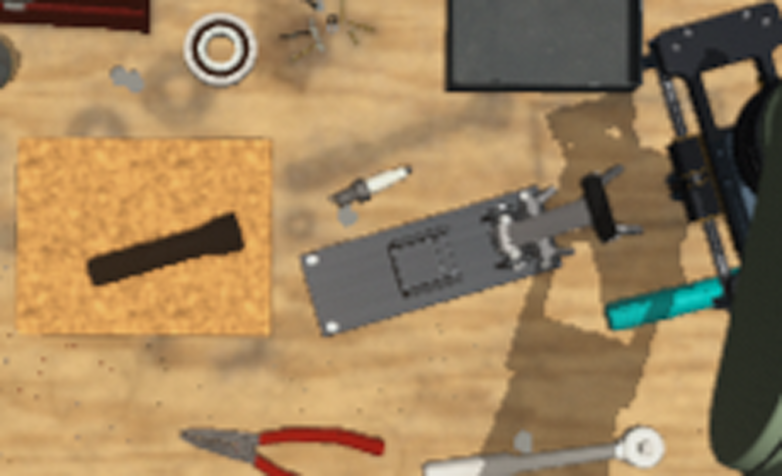

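```bash
python3 - <<'E'
from h import *
d=np.load("top1.npy")
R=d[100:148,375:440]; print(1162-R[::6,::6].round())
print(at_depth("top",(410,146),d[140,410]))
# toe bar from top view
a=cv2.imread("pics/top1.png"); h=1162-d
ys,xs=np.where((h[165:200,415:440]>185)&(a[165:200,415:440].max(2)<70)); print(len(xs))
P=np.array([at_z("top",(x+415,y+165),203)[:2] for x,y in zip(xs,ys)]); print(P.mean(0), cv2.minAreaRect(P.astype(np.float32)))
c,s=np.cos(np.radians(YAW)),np.sin(np.radians(YAW)); q=P.mean(0)-O; print("stand xy",q@[c,s],q@[-s,c])
E
```

```text
[[-13. -13. -15.   8.   8. -10. -10. -11.  12.  15.  -9.]
 [-12. -12.  26.  29.  29.  28.  23.  28. -10.  -9.  -6.]
 [-11.   5.  -9.  -7.  -8.  -6.  -9.  -9. -10.  -3.   5.]
 [-13.   4.  -9.  -5. -12.  -4.  -7.  -7.  -9.  -6.   6.]
 [ -7.   9.  -6.  -2.  -7.  -6.  -4.  -6.  -6.  -5.   3.]
 [ -7.   9.  -8.  -5.  -7.  -8.  -8.  -6.  -4.  -4.   6.]
 [ -7.   8.  -7.  -6.  -8.  -5.  -4.  -4.  -6.  -6.   8.]
 [ -9.  10.  -6.  -3.  -4.  -3.  -4.  -6.  -5.  -2.   8.]]
[ 682.95553484 -126.10283248    3.15265024]
106
[ 562.63984098 -119.78107641] ((562.166015625, -119.71416473388672), (45.1621208190918, 13.973150253295898), 15.771149635314941)
stand xy 1.8352564976644365 -118.58570832368936
```

The torch lies on the mat at about (165,250) in the crop, the trough is empty, and the gripper is behind the toe bar at (598,207). The dark tray is only about 15 mm high, so there is room to push.

Request:
arm_command(
  motion=[
    {"offset":[0.0015,0.0005,0.026],"spin":0},
    {"offset":[0.0015,0.0005,0.027],"spin":0},
    {"offset":[0.009,0,0],"spin":0},
    {"offset":[0.012,0,-0.003],"spin":0},
    {"offset":[0.015,0,-0.004],"spin":0},
  ],
)

```text
time_s: 9.57
ee_pos: [566.2, -132.2, 217.6]
ee_rot: [179.9, 0.3, 106.7]
force: [1.1, -5.2, -5.0]
gripper_width: 0.5
gripper_force: 3.1
```

Request:
arm_command(
  motion=[
    {"offset":[0.015,0,-0.002],"spin":0},
    {"offset":[0.012,0,0],"spin":0},
    {"offset":[0.012,0,0],"spin":0},
  ],
)

```text
time_s: 9.95
ee_pos: [555.0, -95.3, 220.2]
ee_rot: [179.9, 0.3, 106.7]
force: [1.7, -7.3, -3.3]
gripper_width: 0.4
gripper_force: 3.2
```

```bash
python3 - <<'E'
from h import *
s=env.state(); print(s["force"],s["time_s"])
plan((st(0,-50,209),2),(st(0,-20,195),2),(st(0,-1,182),2),(st(0,17,165),2),(st(0,32,147),1),yaw=106.5)
E
```

```text
[ 1.71006638 -7.30166792 -3.33854817] 9.95
from [555.  -95.3 220.2] [179.9   0.3 106.7] t 9.95
{"offset":[0.0215,-0.0006,0.0056],"spin":0.0005},
{"offset":[0.0215,-0.0006,0.0056],"spin":0.0005},
{"offset":[0.0150,0.0000,0.0070],"spin":0.0005},
{"offset":[0.0150,0.0000,0.0070],"spin":0.0005},
{"offset":[0.0095,0.0000,0.0065],"spin":0.0005},
{"offset":[0.0095,0.0000,0.0065],"spin":0.0005},
{"offset":[0.0090,0.0000,0.0085],"spin":0.0005},
{"offset":[0.0090,0.0000,0.0085],"spin":0.0005},
{"offset":[0.0150,0.0000,0.0180],"spin":0.0005},
```

Contact is good, with 7 N at the toe, so continue along the arc.

Request:
arm_command(
  motion=[
    {"offset":[0.014,0,0.0045],"spin":0},
    {"offset":[0.014,0,0.004],"spin":0},
    {"offset":[0.014,0,0.0045],"spin":0},
    {"offset":[0.014,0,0.006],"spin":0},
  ],
)

```text
time_s: 10.45
ee_pos: [539.6, -40.1, 202.5]
ee_rot: [179.7, 0.2, 106.7]
force: [1.5, -1.7, 5.0]
gripper_width: 0.1
gripper_force: 1.9
```

Request:
arm_command(
  motion=[
    {"offset":[0.012,0,0.007],"spin":0},
    {"offset":[0.012,0,0.008],"spin":0},
    {"offset":[0.01,0,0.008],"spin":0},
    {"offset":[0.01,0,0.009],"spin":0},
  ],
)

```text
time_s: 10.95
ee_pos: [525.2, 2.5, 166.3]
ee_rot: [-179.9, -0.0, 106.7]
force: [0.4, -0.5, -0.4]
gripper_width: 0.4
gripper_force: 0.0
```

```bash
python3 - <<'E'
from h import *
s=env.state(); q=np.array(s["ee_pos"][:2])-O; c,t=np.cos(np.radians(YAW)),np.sin(np.radians(YAW)); print("stand",q@[c,t],q@[-t,c])
plan((st(0,17,165),2),(st(0,32,147),2),yaw=106.5)
E
```

```text
stand 0.6998764642079449 9.258165797889315
from [525.2   2.5 166.3] [-179.9   -0.   106.7] t 10.95
{"offset":[0.0039,-0.0003,0.0006],"spin":0.0008},
{"offset":[0.0039,-0.0003,0.0006],"spin":0.0008},
{"offset":[0.0075,0.0000,0.0090],"spin":0.0008},
{"offset":[0.0075,0.0000,0.0090],"spin":0.0008},
```

Request:
arm_command(
  motion=[
    {"offset":[0,0,-0.02],"spin":0},
    {"offset":[0.045,0.01,-0.02],"spin":0},
    {"offset":[0.055,0.015,-0.02],"spin":0},
    {"offset":[0.055,0.02,0],"spin":0},
    {"offset":[0.045,0.02,0],"spin":0},
  ],
  jaw=0.05,
)

```text
time_s: 11.58
ee_pos: [530.2, 214.2, 227.0]
ee_rot: [-180.0, -0.0, 106.7]
force: [0.3, -0.2, -0.1]
gripper_width: 47.4
gripper_force: 0.0
```

```bash
python3 - <<'E'
from h import *
np.set_printoptions(precision=1,suppress=True)
p,d=env.grab_frame("top"); np.save("down.npy",d); cv2.imwrite("pics/down_full.png",p)
cv2.imwrite("pics/down.png",cv2.resize(p[150:230,310:440],None,fx=6,fy=6,interpolation=cv2.INTER_CUBIC))
for t,z in(("head_saddle",56),("handle_saddle",61),("stand_seat",56),("stand_hinge",43),("rest_toe",50)):
    for b in env.pinpoint("top",t)[:2]:
        w=at_z("top",b["location"],z); q=w[:2]-O; c,s=np.cos(np.radians(YAW)),np.sin(np.radians(YAW)); print(t,b["score"],w,"stand",q@[c,s],q@[-s,c])
E
```

```text
head_saddle 0.78 [542.2 -55.5  56. ] stand 0.5239683072956717 -51.17230658768867
handle_saddle 0.69 [510.4  48.5  61. ] stand -0.4984772064673605 57.62846970970563
stand_seat 0.59 [531.1  -6.3  56. ] stand 3.8739557256379955 -0.8233249706887765
stand_seat 0.47 [370.  103.7  56. ] stand -119.35827602299283 150.39764788669638
stand_hinge 0.6 [549.9 -89.8  43. ] stand -1.8672889988146337 -86.17106638391849
stand_hinge 0.29 [ 371.2 -106.9   43. ] stand -178.12001817884288 -51.88420988213997
rest_toe 0.92 [502.1  67.8  50. ] stand -2.889349892479736 78.46339562109831
```

View pics/down.png

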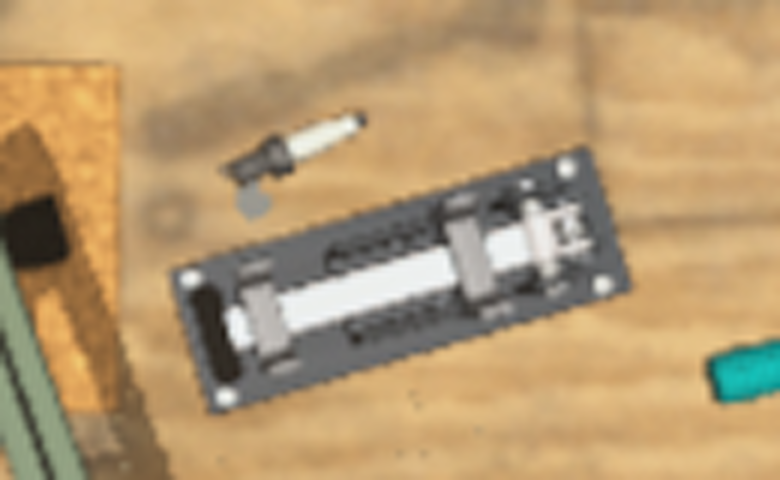

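The arm is down and level: toe bar at crop (215,335), saddles at about (267,318) and (469,259). Next I refine the stand from its four screws and locate the torch on the mat from the earlier view.

```bash
python3 - <<'E'
from h import *
np.set_printoptions(precision=2,suppress=True)
g=lambda x,y:np.array([(x+.5)/6-.5+310,(y+.5)/6-.5+150])
S=[at_z("top",g(*p),6)[:2] for p in((190,278),(227,397),(603,285),(567,168))]
C=np.mean(S,0); v=(S[0]+S[1]-S[2]-S[3])/2; yw=np.degrees(np.arctan2(-v[0],v[1])); u=(S[0]+S[3]-S[1]-S[2])/2; print("lens",np.linalg.norm(v),np.linalg.norm(u),"yaw",yw,np.degrees(np.arctan2(u[1],u[0])))
y=np.radians(16.4);o=C+22.5*np.array([-np.sin(y),np.cos(y)]);print("origin",o)
for nm,p,z in(("head",(469,259),58),("handle",(267,318),62)):
    q=at_z("top",g(*p),z)[:2]-o; print(nm,q@[np.cos(y),np.sin(y)],q@[-np.sin(y),np.cos(y)])
a=cv2.imread("pics/pre.png"); m=(a.max(2)<75).astype(np.uint8)[140:335,20:268]
n,l,st_,c=cv2.connectedComponentsWithStats(m); k=1+np.argmax(st_[1:,4]); ys,xs=np.where(l==k)
P=np.array([at_z("top",((x+20.5)/3.4-.5+250,(y_+140.5)/3.4-.5+120),24)[:2] for x,y_ in zip(xs[::5],ys[::5])],np.float32)
r=cv2.minAreaRect(P); print("torch",r)
E
```

```text
lens 190.6479532614925 59.90660253058899 yaw 16.998639071400294 17.391448479659736
origin [526.87  -4.2 ]
head 0.3499559626506609 -50.212262069265414
handle -0.48269861237634615 47.728687466031786
torch ((536.351318359375, 198.59214782714844), (30.011898040771484, 130.07669067382812), 18.74919319152832)
```

```bash
sed -i 's/^O=.*/O=np.array([526.7,-4.8]); YAW=16.9/' h.py; python3 - <<'E'
from h import *
np.set_printoptions(precision=2,suppress=True)
a=cv2.imread("pics/pre.png"); m=(a.max(2)<75).astype(np.uint8)[140:335,20:268]
n,l,st_,c=cv2.connectedComponentsWithStats(m); k=1+np.argmax(st_[1:,4]); ys,xs=np.where(l==k)
P=np.array([at_z("top",((x+20.5)/3.4-.5+250,(y_+140.5)/3.4-.5+120),22)[:2] for x,y_ in zip(xs,ys)])
vx,vy,x0,y0=cv2.fitLine(P.astype(np.float32),cv2.DIST_L2,0,.01,.01).ravel()
if vy<0: vx,vy=-vx,-vy
t=(P-[x0,y0])@[vx,vy]; mid=(t.min()+t.max())/2; L=t.max()-t.min()
ctr=np.array([x0,y0])+mid*np.array([vx,vy]); print("yaw",np.degrees(np.arctan2(-vx,vy)),"ctr",ctr,"len",L)
g=ctr+8*np.array([vx,vy]); print("grip",g)
plan(((*g,100),2),((*g,24),3),yaw=90+16.9)
E
```

```text
Traceback (most recent call last):
  File "h.py", line 9, in at_z
    e,d=ray(n,px); return e+d*(z-e[2])/d[2]
        ~~~^^^^^^
  File "h.py", line 7, in ray
    m,e,R=cam(n); d=R@np.array([(px[0]-m["cx"])/m["fx"],(px[1]-m["cy"])/m["fy"],1.]); return e,d
          ~~~^^^
  File "h.py", line 5, in cam
    m=env.camera_model(n); return m,np.array(m["eye"],float),Rot.from_euler("xyz",m["rotation"],degrees=True).as_matrix()
ValueError: time passes only in moves, steps and waits
```

Too many calibration calls, so I'll cache it.

```bash
sed -i 's/^def cam(n)/import functools\n@functools.lru_cache\ndef cam(n)/' h.py; python3 - <<'E'
from h import *
np.set_printoptions(precision=2,suppress=True)
a=cv2.imread("pics/pre.png"); m=(a.max(2)<75).astype(np.uint8)[140:335,20:268]
n,l,st_,c=cv2.connectedComponentsWithStats(m); k=1+np.argmax(st_[1:,4]); ys,xs=np.where(l==k)
P=np.array([at_z("top",((x+20.5)/3.4-.5+250,(y_+140.5)/3.4-.5+120),22)[:2] for x,y_ in zip(xs,ys)])
vx,vy,x0,y0=cv2.fitLine(P.astype(np.float32),cv2.DIST_L2,0,.01,.01).ravel()
if vy<0: vx,vy=-vx,-vy
t=(P-[x0,y0])@[vx,vy]; mid=(t.min()+t.max())/2; L=t.max()-t.min()
ctr=np.array([x0,y0])+mid*np.array([vx,vy]); print("yaw",np.degrees(np.arctan2(-vx,vy)),"ctr",ctr,"len",L)
g=ctr+8*np.array([vx,vy]); print("grip",g)
plan(((*g,100),3),((*g,24),3),yaw=90+16.9)
E
```

```text
yaw 16.60622 ctr [538.55 199.56] len 131.17380258530122
grip [536.26 207.23]
from [530.4 211.  226.8] [-179.9    0.   106.6] t 11.875
{"offset":[-0.0018,0.0015,0.0423],"spin":-0.0008},
{"offset":[-0.0018,0.0015,0.0423],"spin":-0.0008},
{"offset":[-0.0018,0.0015,0.0423],"spin":-0.0008},
{"offset":[0.0000,-0.0000,0.0253],"spin":-0.0008},
{"offset":[-0.0000,-0.0000,0.0253],"spin":-0.0008},
{"offset":[0.0000,-0.0000,0.0253],"spin":-0.0008},
```

Request:
arm_command(
  motion=[
    {"offset":[-0.002,0.0015,0.042],"spin":0},
    {"offset":[-0.002,0.0015,0.042],"spin":0},
    {"offset":[-0.0015,0.0015,0.042],"spin":0},
    {"offset":[0,0,0.035],"spin":0},
    {"offset":[0,0,0.03],"spin":0},
  ],
)

```text
time_s: 12.5
ee_pos: [536.4, 206.1, 35.2]
ee_rot: [-179.9, 0.0, 106.5]
force: [-0.2, 1.0, 0.3]
gripper_width: 50.0
gripper_force: 0.0
```

Request:
arm_command(
  motion=[
    {"offset":[0,0,0.011],"spin":0},
    {"offset":[0,0,0],"spin":0},
  ],
)

```text
time_s: 12.75
ee_pos: [536.7, 207.1, 25.4]
ee_rot: [-180.0, 0.0, 106.6]
force: [0.8, -0.4, -0.4]
gripper_width: 50.2
gripper_force: 0.0
```

Request:
arm_command(
  motion=[
    {"offset":[0,0,0],"spin":0},
    {"offset":[0,0,0],"spin":0},
    {"offset":[0,0,0],"spin":0},
    {"offset":[0,0,0],"spin":0},
  ],
  jaw=0.01,
)

```text
time_s: 13.25
ee_pos: [537.0, 208.1, 26.2]
ee_rot: [179.9, -0.0, 106.7]
force: [-0.7, -1.2, 3.4]
gripper_width: 23.5
gripper_force: 35.0
```

Request:
arm_command(
  motion=[
    {"offset":[0,0,-0.02],"spin":0},
    {"offset":[0,0,-0.04],"spin":0},
    {"offset":[0,0,-0.05],"spin":0},
    {"offset":[0,0,0],"spin":0},
  ],
)

```text
time_s: 13.75
ee_pos: [539.1, 208.9, 139.4]
ee_rot: [179.5, -0.0, 106.7]
force: [0.2, 0.5, -1.4]
gripper_width: 23.4
gripper_force: 35.0
```

```bash
python3 - <<'E'
from h import *
plan((st(0,8.5,130),5),(st(0,8.5,84),2),yaw=106.9)
E
```

```text
from [539.1 208.9 139.4] [179.5  -0.  106.7] t 13.75
{"offset":[-0.0385,-0.0147,0.0019],"spin":-0.0006},
{"offset":[-0.0385,-0.0147,0.0019],"spin":-0.0006},
{"offset":[-0.0385,-0.0147,0.0019],"spin":-0.0006},
{"offset":[-0.0385,-0.0147,0.0019],"spin":-0.0006},
{"offset":[-0.0385,-0.0147,0.0019],"spin":-0.0006},
{"offset":[-0.0000,-0.0000,0.0230],"spin":-0.0006},
{"offset":[0.0000,-0.0000,0.0230],"spin":-0.0006},
```

Request:
arm_command(
  motion=[
    {"offset":[-0.0385,-0.0147,0.0015],"spin":0},
    {"offset":[-0.0385,-0.0147,0.0015],"spin":0},
    {"offset":[-0.0385,-0.0147,0.0015],"spin":0},
    {"offset":[-0.0385,-0.0147,0.0015],"spin":0},
    {"offset":[-0.0385,-0.0147,0.0015],"spin":0},
  ],
)

```text
time_s: 14.38
ee_pos: [520.2, 1.2, 126.3]
ee_rot: [-179.8, -0.1, 106.7]
force: [-0.3, -0.7, -1.2]
gripper_width: 23.5
gripper_force: 35.0
```

Request:
arm_command(
  motion=[
    {"offset":[0,0,0],"spin":-0.003},
    {"offset":[0,0,0],"spin":0},
  ],
)

```text
time_s: 14.62
ee_pos: [520.9, 2.7, 127.0]
ee_rot: [-179.9, -0.1, 106.8]
force: [0.3, 0.2, -1.5]
gripper_width: 23.1
gripper_force: 35.0
```

```bash
python3 - <<'E'
from h import *
plan((st(0,8.5,92),3),yaw=106.9)
p,d=env.grab_frame("scene"); cv2.imwrite("pics/over.png",cv2.resize(p[200:360,260:460],None,fx=4,fy=3.75,interpolation=cv2.INTER_CUBIC))
p,d=env.grab_frame("top"); cv2.imwrite("pics/overt_full.png",p)
for b in env.pinpoint("scene","torch_lens")[:3]+env.pinpoint("top","torch_lens")[:3]: print(b)
E
```

```text
from [520.9   2.7 127. ] [-1.799e+02 -1.000e-01  1.068e+02] t 14.625
{"offset":[-0.0001,0.0011,0.0117],"spin":-0.0005},
{"offset":[-0.0001,0.0011,0.0117],"spin":-0.0005},
{"offset":[-0.0001,0.0011,0.0117],"spin":-0.0005},
{'location': [237.0, 207.3], 'score': 0.8}
{'location': [360.4, 280.9], 'score': 0.59}
{'location': [474.6, 200.2], 'score': 0.8}
{'location': [228.9, 235.4], 'score': 0.57}
```

View pics/over.png

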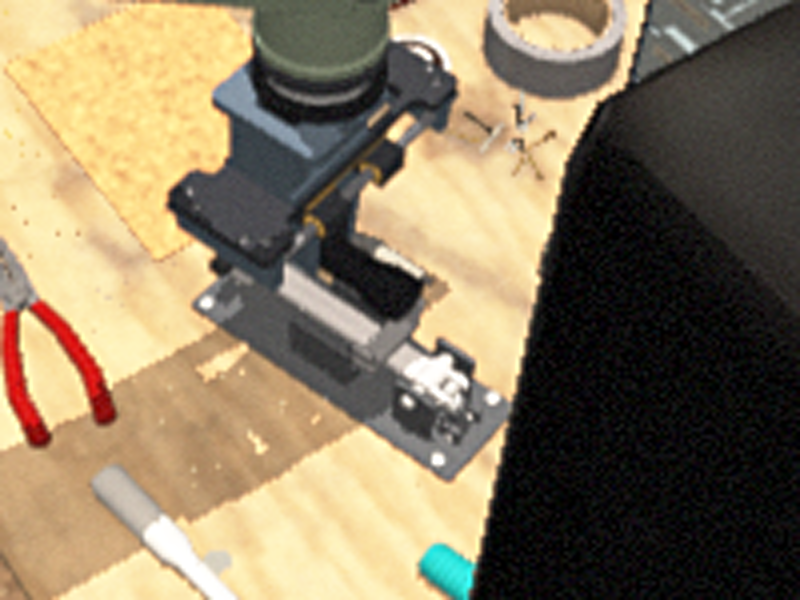

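The torch is held above the arm with its head at crop (385,285), over the hinge-side saddle. I'll lower it.

Request:
arm_command(
  motion=[
    {"offset":[0,0.0015,0.012],"spin":0},
    {"offset":[0,0.0013,0.012],"spin":-0.002},
    {"offset":[0,0,0.01],"spin":0},
    {"offset":[0,0,0],"spin":0},
  ],
)

```text
time_s: 15.32
ee_pos: [523.4, 3.3, 92.7]
ee_rot: [-179.9, -0.1, 107.0]
force: [-1.0, -0.0, -0.8]
gripper_width: 23.6
gripper_force: 35.0
```

```bash
python3 - <<'E'
from h import *
print("lens proj at 127:",proj("scene",st(0,-67,123)),"5mm more -y",proj("scene",st(0,-72,123)))
plan((st(0,8.5,78),3),yaw=106.9)
E
```

```text
lens proj at 127: [363.27301351 279.64606194] 5mm more -y [364.95306938 280.80352796]
from [523.4   3.3  92.7] [-1.799e+02 -1.000e-01  1.070e+02] t 15.325
{"offset":[-0.0001,0.0003,0.0049],"spin":0.0004},
{"offset":[-0.0001,0.0003,0.0049],"spin":0.0004},
{"offset":[-0.0001,0.0003,0.0049],"spin":0.0004},
```

Agrees within noise. Lower on.

Request:
arm_command(
  motion=[
    {"offset":[0,0.0005,0.005],"spin":0},
    {"offset":[0,0,0.004],"spin":0},
    {"offset":[0,0,0.003],"spin":0},
    {"offset":[0,0,0],"spin":0},
  ],
)

```text
time_s: 15.82
ee_pos: [524.9, 3.2, 82.4]
ee_rot: [180.0, 0.0, 107.0]
force: [-0.3, -0.2, 2.1]
gripper_width: 23.9
gripper_force: 35.0
```

Request:
arm_command(
  motion=[
    {"offset":[0,0,0.0015],"spin":0},
    {"offset":[0,0,0.001],"spin":0},
    {"offset":[0,0,0],"spin":0},
  ],
)

```text
time_s: 16.2
ee_pos: [525.0, 3.0, 80.9]
ee_rot: [179.9, 0.1, 107.0]
force: [-2.3, -1.0, 10.9]
gripper_width: 23.3
gripper_force: 35.0
```

Request:
arm_command(
  motion=[
    {"offset":[0,0,-0.001],"spin":0},
    {"offset":[0,0,0],"spin":0},
    {"offset":[0,0,0],"spin":0},
  ],
  jaw=0.028,
)

```text
time_s: 16.58
ee_pos: [524.6, 3.5, 80.2]
ee_rot: [-180.0, -0.0, 107.0]
force: [-0.5, 0.4, 0.6]
gripper_width: 27.6
gripper_force: 0.0
```

Request:
arm_command(
  motion=[
    {"offset":[0,0,0],"spin":0},
    {"offset":[0,0,0],"spin":0},
    {"offset":[0,0,0],"spin":0},
    {"offset":[0,0,-0.03],"spin":0},
    {"offset":[0,0,-0.04],"spin":0},
  ],
  jaw=0.05,
)

```text
time_s: 17.2
ee_pos: [523.9, 3.4, 150.3]
ee_rot: [-179.8, -0.1, 107.0]
force: [0.4, -0.3, 1.0]
gripper_width: 50.0
gripper_force: 0.0
```

Request:
arm_command(
  motion=[
    {"offset":[0,0,-0.04],"spin":0},
    {"offset":[0.05,0.01,-0.03],"spin":0},
    {"offset":[0.055,0.015,0],"spin":0},
    {"offset":[0.055,0.02,0],"spin":0},
    {"offset":[0.045,0.02,0],"spin":0},
  ],
)

```text
time_s: 17.82
ee_pos: [526.8, 220.4, 220.7]
ee_rot: [180.0, -0.0, 107.0]
force: [0.4, -0.3, 0.9]
gripper_width: 50.0
gripper_force: 0.0
```

```bash
python3 - <<'E'
from h import *
np.set_printoptions(precision=1,suppress=True)
p,d=env.grab_frame("top"); p2,d2=env.grab_frame("scene")
A=cv2.resize(p[155:225,320:430],(770,490)[:2],interpolation=cv2.INTER_CUBIC)
cv2.imwrite("pics/fin.png",A); cv2.imwrite("pics/fin2.png",cv2.resize(p2[230:350,290:410],(600,600),interpolation=cv2.INTER_CUBIC))
m=(p[155:225,320:430].max(2)<60).astype(np.uint8); n,l,s_,c=cv2.connectedComponentsWithStats(m); k=1+np.argmax(s_[1:,4]); ys,xs=np.where(l==k)
P=np.array([at_z("top",(x+320,y+155),76)[:2] for x,y in zip(xs,ys)])-O
c,s=np.cos(np.radians(YAW)),np.sin(np.radians(YAW)); Q=np.c_[P@[c,s],P@[-s,c]]
print(len(Q),Q.min(0),Q.max(0))
for a in range(-80,80,10):
    w=Q[(Q[:,1]>=a)&(Q[:,1]<a+10)]
    if len(w): print(a,w[:,0].min(),w[:,0].max(),w[:,0].mean(), np.median([1162-d[y,x] for y,x in zip(ys,xs) if a<=(np.array(at_z("top",(x,y),76)[:2])-O)@[-s,c]<a+10] or [0]))
for y in(-60,-30,0,30,60):
    q=proj("top",st(0,y,90)).round().astype(int); print(y,1162-np.median(d[q[1]-1:q[1]+2,q[0]-1:q[0]+2]))
E
```

```text
527 [-22.5 -72.5] [21.6 79.3]
-80 17.408717799352754 20.80788834792738 19.108303073640066 0.0
-70 -14.093343322516178 21.577894156234127 4.584935874287735 0.0
-60 -15.178435192229479 16.000259967969814 0.7505038864835143 0.0
-50 -13.191205366153307 15.680993652784665 0.138338601448438 0.0
-40 -12.423096218817426 13.503582582570584 0.9575554246141871 0.0
-30 -11.203995054333511 12.096188848273314 0.15988920035767662 0.0
-20 -10.753070231412586 11.777277960166547 0.43820658148371117 0.0
-10 -11.070249250812399 12.227647964967217 0.7405015014724048 0.0
0 -10.619376900224964 11.90876213752039 0.4488815052065077 0.0
10 -10.936531201618106 12.359079774619842 0.8730621014761055 0.0
20 -11.253646639484177 12.040219004302216 0.2116162687955364 0.0
30 -10.802840898112319 12.490484285738429 1.005595181835778 0.0
40 -10.352073455993509 11.402614784210314 0.33209686874850136 0.0
50 -10.66917833166022 12.621861506827265 1.1381007511201626 0.0
60 -18.07714846383888 19.094254309978112 1.5816392037125107 0.0
70 -22.546080090767692 20.63292940098883 -0.7655429417033467 0.0
-60 89.011475
-30 84.75159
0 84.6438
30 86.22095
60 86.62244
```

View pics/fin.png

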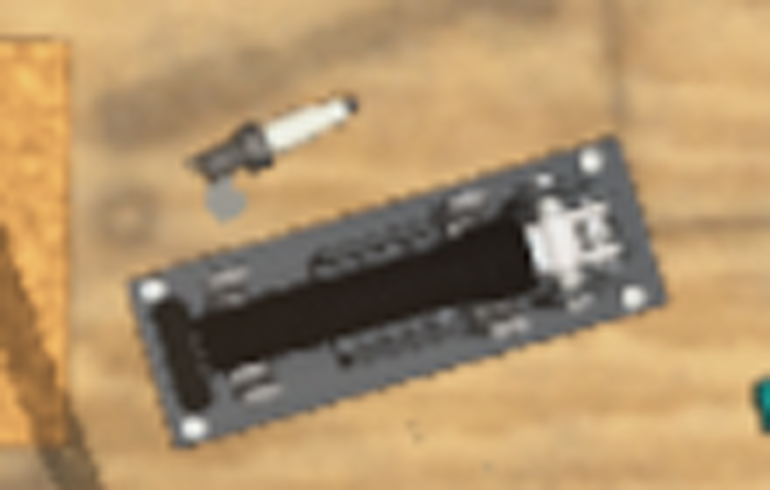

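View pics/fin2.png

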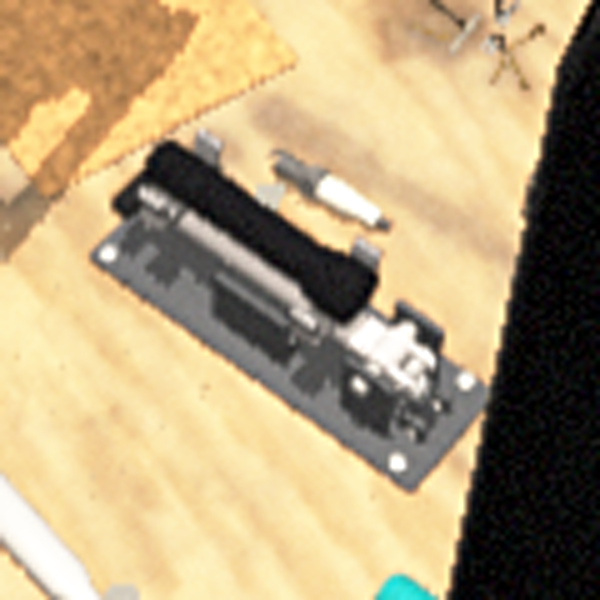

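The torch lies level in both saddles: head top about 89 mm, handle top about 86 mm, centred within 1 mm, lens end next to the hinge at (525,260). The gripper is clear.

```bash
python3 -c "
from h import *
print(env.job_done())"
```

```text
the job is handed in; nothing more can be done
None
```

The job is done and handed in: the torch was laid on the cork mat, the sprung arm was pushed over until it snapped down level, and the torch was then laid in its two saddles with the lens head next to the hinge. I saw none of the other tools or parts touched, and it took about 18 s of the 72 s.

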